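# Corral a row of plaster moulds on a ware board and clip it shut

### The job

Close up the four plaster moulds standing on the open end of the ware board and push them together, as one straight row, along the board between the rails until the row is tight against the end stop; slide them upright, do not lift them or let the row buckle sideways. Then fetch the aluminium clip, lay it across the rails behind the last mould and push its fork sideways into the groove of the steel post until it is fully seated, and let go. Leave the mug and the round mould alone.

Things in the scene. Friction and masses are not known exactly. Their poses are not given: they have to be found in the camera images.
- board: fixed plywood ware board, 170 x 620 x 12 mm, on the table. Origin on the table surface on its centre line; +y runs along the board to the end stop, z up; it spans y = -320 to +300 mm, top at z = 12. Two straight wooden rails, 16 mm thick, run from y = +23 to the stop, inner faces at x = -49 and +49 mm, tops at z = 42. The open end with the moulds is at -y
- end_stop (a point): foot of the end stop's inner face, at board (0, +270, 12) mm; axes as the board's. The stop is 130 mm wide, its top at z = 57. With the row tight, mould 1 to 4 centres are at board y = +246, +198, +150, +102 mm, x = 0 within 7 mm, and the last mould's rear face is at y = +78
- mouth (a point): middle of the mouth of the railed part, at board (0, -32, 12) mm; from y = +23 down to here the rail ends flare outwards, from 98 mm apart to about 132 mm. A row that enters skewed can bind between the rails
- groove (a point): middle of the groove of the upright steel post on the +x rail, at board (+57, +53, +46) mm, axes as the board's. Groove: neck 11 mm in diameter, open from the rail top z = 42 to z = 56; above it the post's head, 28 mm across, z = 56 to 66. The clip enters along the board's +x; lying on the rails its mid-thickness is at z = 46
- mould_1_mid (a point): plaster mould 1 (the first, nearest the end stop): rectangular white block, 84 mm wide (its x), 48 mm along the row (its y), 64 mm tall, about 0.27 kg; point at its centre, half-way up (z = 44 mm when it stands on the board). Stands loosely in line, 6 to 12 mm from the next, its axes nearly the board's
- mould_2_mid (a point): plaster mould 2: rectangular white block, 84 mm wide (its x), 48 mm along the row (its y), 64 mm tall, about 0.27 kg; point at its centre, half-way up (z = 44 mm when it stands on the board). Stands loosely in line, 6 to 12 mm from the next, its axes nearly the board's
- mould_3_mid (a point): plaster mould 3: rectangular white block, 84 mm wide (its x), 48 mm along the row (its y), 64 mm tall, about 0.27 kg; point at its centre, half-way up (z = 44 mm when it stands on the board). Stands loosely in line, 6 to 12 mm from the next, its axes nearly the board's
- mould_4_mid (a point): plaster mould 4 (the last, farthest from the stop): rectangular white block, 84 mm wide (its x), 48 mm along the row (its y), 64 mm tall, about 0.27 kg; point at its centre, half-way up (z = 44 mm when it stands on the board). Stands loosely in line, 6 to 12 mm from the next, its axes nearly the board's
- clip_grip (a point): loose aluminium clip, 0.13 kg, lying flat on the table beside the board's +x edge: bar 8 mm thick, 40 mm wide (y), 148 mm long (x = -71 to +77 mm), upright grip tab 18 mm along x, 30 mm along y, 8 to 50 mm above the underside, best pinched along x. Point on the tab's axis, 32 mm above the underside; x to the fork's opening. Slot 16 mm wide, flared mouth, closed end at x = +43 mm
- clip_slot (a point): the post's place in the clip's slot when seated: 49 mm along the clip's +x from the tab's axis, 4 mm above the underside; seated, it coincides with the groove point, the clip's x along the board's x and its far end resting on the -x rail
- beaker: white ceramic mug, 76 mm across, 90 mm tall; origin under its centre. Bystander
- cup_mould: round white plaster mould, 110 mm across, 85 mm tall; origin under its centre. Bystander

How it is judged:
On the way, in this order (a step that is already met when the one before it is completed fails the run):
1. the four moulds are closed up into one row (mould 1 to mould 4 centres within 151 mm) before mould 1 is more than 160 mm up the board from the board's origin (distance between mould_1_mid and mould_4_mid below 0.151 m and y of mould_1_mid in the frame of board below 0.16 m), for 0.05 s.
2. the whole row is against the end stop, every mould within 6 mm of its home place (y of mould_1_mid in the frame of board between 0.24 and 0.25 m and x of mould_1_mid in the frame of board between -0.01 and 0.01 m and y of mould_2_mid in the frame of board between 0.192 and 0.202 m and x of mould_2_mid in the frame of board between -0.01 and 0.01 m and y of mould_3_mid in the frame of board between 0.144 and 0.154 m and x of mould_3_mid in the frame of board between -0.01 and 0.01 m and y of mould_4_mid in the frame of board between 0.096 and 0.106 m and x of mould_4_mid in the frame of board between -0.01 and 0.01 m), for 0.2 s.
At the end, for the whole second after the job is handed in: Moulds upright between the rails, each within 6 mm of home along the board, 10 mm sideways, 0.12 rad of square; clip at rest, level (0.08 rad) across the rails, square within 0.15 rad, in the groove with the post within 6 mm of its seat in the slot (all of step 2 and height (world z) of each of mould_1_mid, mould_2_mid, mould_3_mid, mould_4_mid below 0.05 m and angle between each of mould_1_mid, mould_2_mid, mould_3_mid, mould_4_mid's own z axis and vertical below 0.1 rad and angle between the y axis of each of mould_1_mid, mould_2_mid, mould_3_mid, mould_4_mid and the y axis of board, either way round below 0.12 rad and horizontal distance between clip_slot and groove below 0.006 m and z of clip_slot in the frame of board between 0.042 and 0.052 m and angle between the x axis of clip_slot and the x axis of board, either way round below 0.15 rad and angle between clip_slot's own z axis and vertical below 0.08 rad and x of clip_grip in the frame of board below 0.02 m and linear speed of clip below 0.01 m/s); the robot touches nothing.
It fails at once if a mould is lifted more than 20 mm or tipped more than 0.35 rad (height (world z) of any of mould_1_mid, mould_2_mid, mould_3_mid, mould_4_mid above 0.066 m or angle between any of mould_1_mid, mould_2_mid, mould_3_mid, mould_4_mid's own z axis and vertical above 0.35 rad).
It fails at once if the row buckles: a mould goes more than 30 mm off the board's centre line or twists more than 0.35 rad (x of any of mould_1_mid, mould_2_mid, mould_3_mid, mould_4_mid in the frame of board above 0.03 m or x of any of mould_1_mid, mould_2_mid, mould_3_mid, mould_4_mid in the frame of board below -0.03 m or angle between the y axis of any of mould_1_mid, mould_2_mid, mould_3_mid, mould_4_mid and the y axis of board, either way round above 0.35 rad).
It fails at once if the mug or the round mould is moved more than 30 mm (distance of any of beaker, cup_mould from where it was at the start of the episode above 0.03 m).
It also fails if it takes over 66 s, if anything falls off the work surface, if the arm or the gripper's body presses on something with over 40 N, if the wrist force passes 120 N, or if a joint passes its speed limit or range.

### The arm

A 7-joint arm with a two-finger parallel gripper is mounted at the origin on the work surface. World frame = base frame: x ahead of the robot, y to its left, z up, the work surface at z = 0. Lengths are in m, angles in rad, forces in N, time in s.
With the tool pointing down it reaches from about 0.425 to 0.925 m from the base axis. Payload 6.8 kg.
Tool frame: the origin (TCP) lies on the front face of the gripper's body, between the roots of the fingers; the fingertips stand 73 mm ahead of it and the grasp point (between the pads) lies 54 mm ahead of it (env.nose_length is the distance from the TCP to the fingertips, in m); z points along the fingers, y is the line along which they close (so a half turn about z gives the same grasp; the last joint's range is limited). The gripper opens to 85 mm and grips with 20 to 120 N. Pads are 22 mm wide; open, the fingers measure 114 mm over their backs; the gripper's body (76 mm by 85 mm) begins 54 mm behind the grasp point. The pads swing forward as they close: fully open they stand 13 mm farther back than shut.
Start: joints at [-1.368, 0.477, 0.022, 1.555, -0.011, 1.109, -0.083], TCP at [0.206, 0.643, 0.304] pointing down, gripper open.
Joint ranges: [-2.96, 2.96], [-0.34, 2.1], [-1.41, 1.46], [0.24, 2.44], [-1.37, 4.51], [0.17, 1.92], [-2.96, 2.96]. Speed limits (rad/s): [2.39, 2.39, 3.14, 3.14, 3.14, 3.14, 3.14].

### API

Orientations are given as a unit quaternion [w, x, y, z].
In Python, from cell import env, kin, camera, calibration, job gives the robot as it stands. The module is installed in compiled form; this text tells all that it offers. Calls block until the motion is done:
- env.reach(position, orientation): joint-space move of the TCP to a pose.
- env.movel(position, velocity=0.15, rot=None, stop_force=None): straight line of the TCP; rot=None keeps the orientation; velocity is the mean speed in m/s. With stop_force (N) it stops when the force on the tool has changed by that much, and returns True; else False.
- env.goto_joints(angles): joint-space move.
- env.grip(opening, f_grip=None): finger opening in m; f_grip is the grip in N (None keeps the last); returns when the fingers have stopped.
- env.dwell(seconds).
- kin.inverse_kinematics(position, orientation): joint angles nearest the present ones, or None.
- env.get_state(): the state.
- camera(name): name is "scene" or "top"; returns (picture, depth): 420x560x3 uint8, blue, green, red; 420x560 float32, m along the optical axis (not along the pixel's ray), 0 where there is no reading.
- calibration(name): a dict with "fx", "fy", "cx", "cy" (pixels), "rvec" (rotation vector, rad) and "tvec" (3), from world to camera coordinates, as OpenCV has them. Camera axes: x right, y down, z forward; pixel columns grow to the right and rows downward; lengths in m; the calibration is good to about 2 mm. A picture is of the moment at which its call begins. calibration takes no time and is no camera call.
A pose or a line that the arm cannot do raises env.PlanningError and nothing moves.
- job.job_done(): hands the job in; it is judged then, once.
The state is a dict: "time": time; "qpos": joint angles; "joint_velocities": joint speeds; "joint_torque": joint torques, N m; "tcp_pos": TCP position; "orientation": TCP orientation; "force": force on the tool from outside, world axes, zero at the start; "torque": the same for the moment, N m; "opening": finger opening in m; "gripper_force": force on a finger pad.
Only numpy, scipy, OpenCV 4.12 (cv2) and the standard library are available. Lean on these libraries where they do the work, as an engineer would, in place of code of your own. Each camera call takes 0.05 s, during which the arm holds its last target. There are 200 camera calls.

## Working session

There is one attempt and no reset: what is moved stays moved. The work goes in short steps, each a Python script; the robot and the scene stay as the last script left them, time stands still between calls to the robot, and variables do not carry over. Pictures are saved under pics/ and viewed, at most 10 in all, crops included, and the job is handed in when it is done.

```bash
mkdir -p pics
python3 - <<'E'
from cell import env,camera,calibration
import cv2,numpy as np
for n in("top","scene"):
    p,d=camera(n); cv2.imwrite(f"pics/{n}0.png",p); np.save(n+"0.npy",d); c=calibration(n)
    R=cv2.Rodrigues(np.array(c["rvec"],float))[0]; print(n,c,"campos",-R.T@np.ravel(c["tvec"]),"zax",R[2])
s=env.get_state();print(s["time"],s["orientation"],s["opening"])
E
```

```text
top {'fx': 514.9814884865671, 'fy': 514.9814884865671, 'cx': 281.2559065808627, 'cy': 209.97609065408514, 'rvec': array([ 2.14660161, -2.18898898,  0.12599996]), 'tvec': array([-0.00460573,  0.60264401,  1.15251202])} campos [ 0.47260811 -0.00762156  1.21163875] zax [ 0.10950106 -0.00739319 -0.99395918]
scene {'fx': 450.23886523743795, 'fy': 450.23886523743795, 'cx': 282.0946649212447, 'cy': 206.2308680803436, 'rvec': array([ 0.85209485,  2.64003998, -0.9706348 ]), 'tvec': array([ 0.49887246, -0.23658787,  1.11924505])} campos [0.9263006  0.44781303 0.70639062] zax [-0.37023511 -0.52892602 -0.76365125]
0.1 [-5.64479763e-05  1.54747199e-01  9.87953764e-01 -8.13350212e-04] 0.08546324475497277
```

View pics/top0.png

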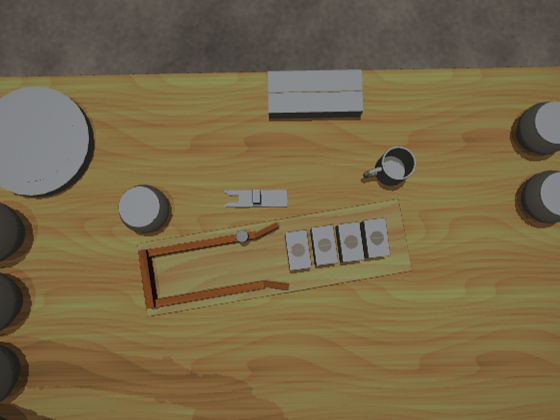

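View pics/scene0.png

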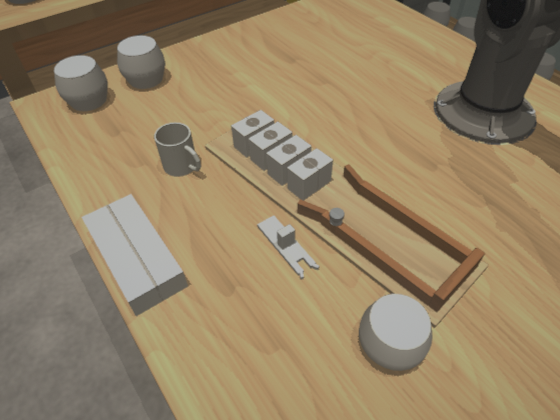

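The top view shows the board's stop at left (~148,278), post at (242,237), moulds at (298,250), (324,245), (350,242) and (376,238), and the clip with its tab at (257,197) and fork pointing left. The mug is at (397,165) and the round mould at (144,208). The scene view agrees.

```bash
cat > h.py <<'E'
import numpy as np,cv2
from cell import env,camera,calibration,kin,job
def cal(n):
    c=calibration(n);R=cv2.Rodrigues(np.array(c["rvec"],float))[0];return c,R,-R.T@np.ravel(c["tvec"])
def ray(n,uv,z):
    c,R,o=cal(n);uv=np.asarray(uv,float).reshape(-1,2)
    d=np.c_[(uv[:,0]-c["cx"])/c["fx"],(uv[:,1]-c["cy"])/c["fy"],np.ones(len(uv))]@R
    return o+d*((z-o[2])/d[:,2])[:,None]
def cloud(n,D):
    c,R,o=cal(n);v,u=np.mgrid[:D.shape[0],:D.shape[1]]
    P=np.dstack([(u-c["cx"])/c["fx"]*D,(v-c["cy"])/c["fy"]*D,D]);return P@R+o
def comps(m,amin=40):
    k,l,s,ce=cv2.connectedComponentsWithStats(m.astype(np.uint8));return [l==i for i in range(1,k) if s[i,4]>=amin]
def rect(n,m,z):
    ct=max(cv2.findContours(m.astype(np.uint8),cv2.RETR_EXTERNAL,cv2.CHAIN_APPROX_NONE)[0],key=len)
    return cv2.minAreaRect((ray(n,ct,z)[:,:2]*1000).astype(np.float32))
E
python3 - <<'E'
from h import *
p=cv2.imread("pics/top0.png");D=np.load("top0.npy");W=cloud("top",D);z=W[...,2]*1000
hsv=cv2.cvtColor(p,cv2.COLOR_BGR2HSV);roi=np.zeros(z.shape,bool);roi[180:330,120:430]=1
print("z table/board/mould px",z[350,350],z[275,220],z[250,298],p[250,291],hsv[248,200],hsv[243,200],hsv[278,148],z[278,148],z[243,200])
for m in comps(roi&(abs(z-76)<5)&(hsv[...,1]<70)):
    r=rect("top",m,.076);print("mould",m.sum(),np.round(r[0]),np.round(r[1]),round(r[2],1),"med",np.median(W[m],0).round(4))
brown=(hsv[...,1]>120)&(hsv[...,2]<200)
for zz,t in((42,4),(57,4),(66,4),(12,3)):
  for m in comps(roi&(abs(z-zz)<t),25):
    r=rect("top",m,zz/1000);print(zz,m.sum(),np.round(r[0],1),np.round(r[1],1),round(r[2],2),"mean z",z[m].mean().round(1))
cr=np.zeros_like(roi);cr[180:215,215:295]=1
for m in comps(cr&(hsv[...,1]<60),20): print("clipwhite",m.sum(),rect("top",m,.008))
for m in comps(cr&(z>30),10): print("tab",m.sum(),rect("top",m,.05),z[m].mean(),np.mean(np.argwhere(m),0))
for n,q in(("mug",(397,160,.09)),("round",(144,206,.085))):print(n,ray("top",q[:2],q[2]))
E
```

```text
z table/board/mould px 1.5669426400035658 13.01190416233422 76.84335073853043 [132 132 132] [ 17 125  53] [ 12 182 123] [ 12 184 111] 55.874593142756225 43.20446126126609
mould 156 [607. 278.] [58. 96.] 77.0 med [0.5962 0.2624 0.0765]
mould 792 [ 533. -225.] [83. 48.] 5.0 med [ 0.5335 -0.225   0.0756]
mould 807 [ 526. -168.] [83. 48.] 6.3 med [ 0.5255 -0.1682  0.0754]
mould 789 [ 520. -109.] [83. 47.] 6.6 med [ 0.5202 -0.1091  0.0755]
mould 786 [510. -51.] [83. 47.] 6.7 med [ 0.5096 -0.0507  0.0754]
42 170 [555.3  26.9] [17.6 74.1] 18.61 mean z 41.6
42 586 [526.2 187.7] [ 20.9 204.3] 10.24 mean z 41.5
42 866 [420.6 122.6] [ 25.  302.6] 6.34 mean z 41.7
57 40 [646.7 265.6] [65.  14.3] 44.35 mean z 57.0
57 45 [576.9 263.1] [11.9 54.8] 48.26 mean z 57.3
57 444 [453.9 286.6] [129.1  19.1] 8.71 mean z 56.3
66 27 [640.2 259.1] [45.2  7.4] 35.83 mean z 65.9
66 46 [591.  256.3] [11.8 54.6] 64.79 mean z 66.1
66 106 [543.4  73.4] [24.5 24.5] 88.88 mean z 65.5
12 10359 [497.1   2.1] [169.6 618.7] 8.61 mean z 11.8
clipwhite 963 ((635.4541015625, 44.582191467285156), (146.50770568847656, 41.70068359375), 89.84430694580078)
tab 111 ((634.8265991210938, 39.42267990112305), (15.949457168579102, 29.9191837310791), 89.12237548828125) 48.402896178879836 [195.55855856 256.46846847]
mug [[ 0.70270949 -0.27480936  0.09      ]]
round [[0.61133958 0.28570732 0.085     ]]
```

```bash
cat >> h.py <<'E'
TH=np.deg2rad(8.65);O=np.array([.4953,.0122]);C,S=np.cos(TH),np.sin(TH);RB=np.array([[C,-S],[S,C]])
def B(x,y,z): return [*(O+RB@np.array([x,y])/1000),z/1000]      # board mm -> world m (z world mm)
def toB(p): return RB.T@(np.asarray(p)[:2]-O)*1000
def q(a): h=np.deg2rad(a+90)/2; return [0,np.cos(h),np.sin(h),0]
def moulds(name):
    p,D=camera("top");cv2.imwrite(f"pics/{name}.png",p);W=cloud("top",D);z=W[...,2]*1000
    hsv=cv2.cvtColor(p,cv2.COLOR_BGR2HSV)
    for m in comps((abs(z-76)<5)&(hsv[...,1]<70),150):
        r=rect("top",m,.076)
        if abs(toB(np.array(r[0])/1000)[0])<60: print("mould B",toB(np.array(r[0])/1000).round(1),np.round(r[1]),round(r[2]-8.65,1))
def st(t=""):
    s=env.get_state();print(t,"t",round(s["time"],2),"B",toB(s["tcp_pos"]).round(1),"z",round(s["tcp_pos"][2]*1000,1),"F",np.round(s["force"],1),"op",round(s["opening"]*1000,1),"gf",np.round(s["gripper_force"],1),"j7",round(s["qpos"][6],2))
E
python3 - <<'E'
from h import *
for a in (8.65,188.65):
    for w in (B(3,-300,200),B(3,-300,92),B(0,67,92),B(-42,53,140),B(8,53,130)):
        j=kin.inverse_kinematics(w,q(a));print(a,None if j is None else np.round(j,2))
    for aa in(a+81.35,):print("pick",kin.inverse_kinematics([.635,.0405,.088],q(aa)))
E
```

```text
8.65 [-0.15  0.6   0.74  1.84 -0.51  0.9   0.98]
8.65 [-0.06  0.73  0.61  1.88 -0.62  0.72  1.06]
8.65 [-0.56  0.53  0.34  2.16 -0.35  0.51  0.2 ]
8.65 [-0.64  0.39  0.45  2.24 -0.31  0.57  0.2 ]
8.65 [-0.59  0.48  0.42  2.13 -0.34  0.6   0.22]
pick [-0.27464854  0.6788611   0.15578426  1.80137722 -0.15687386  0.67331543
  1.54080889]
188.65 [-0.4   0.91  1.27  1.85 -0.97  1.16 -1.77]
188.65 [-0.38  1.15  1.26  1.9  -1.24  1.16 -1.61]
188.65 [-0.15  0.51 -0.17  2.13  0.17  0.52  2.85]
188.65 [-1.17  0.82  1.27  2.26 -1.06  0.92 -2.19]
188.65 [-0.16  0.45 -0.12  2.1   0.09  0.6   2.95]
pick [-0.59407261  0.77368029  0.61951068  1.8241962  -0.6356891   0.75235579
 -1.19899775]
```

Run:
```python
from h import *
env.grip(.052)
env.reach(B(2,-300,220),q(8.65)); st("above")
env.movel(B(2,-300,92),.15,stop_force=15); st("down")
print(env.movel(B(2,-225,92),.05,stop_force=25)); st("closed")
moulds("push1")
```

```text
above t 3.98 B [   2.6 -299.3] z 219.9 F [0.2 0.2 0.4] op 51.9 gf 0.0 j7 0.94
down t 4.98 B [   2.4 -300.5] z 92.8 F [ 0.8 -0.2  0.8] op 51.8 gf 0.0 j7 1.05
False
closed t 6.63 B [   2.2 -225.9] z 92.5 F [ 0.5 -5.4  0.4] op 52.1 gf 0.0 j7 0.96
mould B [  29.2 -622.9] [110.  57.] -3.5
mould B [   4.5 -118.9] [ 85. 195.] -1.0
```

Run:
```python
from h import *
print(env.movel(B(1,-60,92),.06,stop_force=20)); st("mid")
moulds("push2")
```

```text
False
mid t 9.58 B [ -0.  -61.2] z 92.0 F [-0.4 -8.1  0.5] op 52.0 gf 0.0 j7 0.72
mould B [  30.  -620.9] [109.  55.] -4.7
mould B [ 0.7 63.9] [ 84. 159.] 0.9
mould B [  2.  575.9] [114.  32.] -6.4
```

View pics/push2.png

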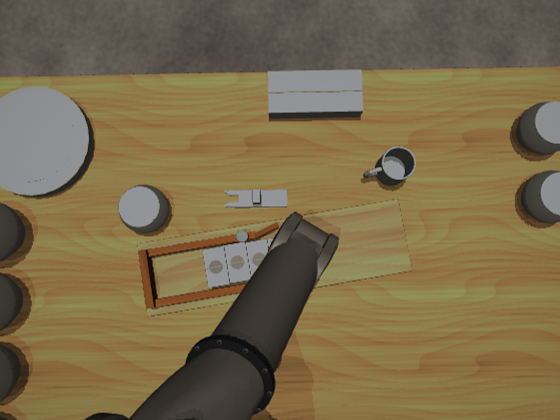

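The row is closed and straight: tops at (216,266), (238,262) and (259,258), already between the rails. I'll continue to the stop.

Run:
```python
from h import *
print(env.movel(B(0,52,92),.06,stop_force=20)); st("near")
print(env.movel(B(0,76,92),.025,stop_force=18)); st("stop")
env.dwell(.3); st("held")
p=env.get_state()["tcp_pos"];b=toB(p)
env.movel(B(b[0],b[1]-15,92),.05); env.movel(B(b[0],b[1]-15,230),.25)
env.grip(.05)
env.reach([.635,.0405,.20],q(90)); st("over clip")
moulds("row")
```

```text
False
near t 11.65 B [-2.5 46.9] z 92.5 F [ -6.  -17.5  12.9] op 52.2 gf 8.6 j7 0.52
True
stop t 12.57 B [-2.2 65.9] z 92.6 F [-1.  -1.2  5.8] op 51.8 gf 2.6 j7 0.48
held t 12.88 B [-2.2 65.9] z 92.6 F [-1.3 -1.8  6.5] op 51.9 gf 2.6 j7 0.48
over clip t 15.46 B [141.9   7. ] z 199.6 F [0.3 0.7 0.8] op 49.8 gf 0.0 j7 1.64
mould B [  23. -618.] [109.  46.] 7.4
mould B [ -1.  214.1] [ 85. 109.] -0.3
```

View pics/row.png

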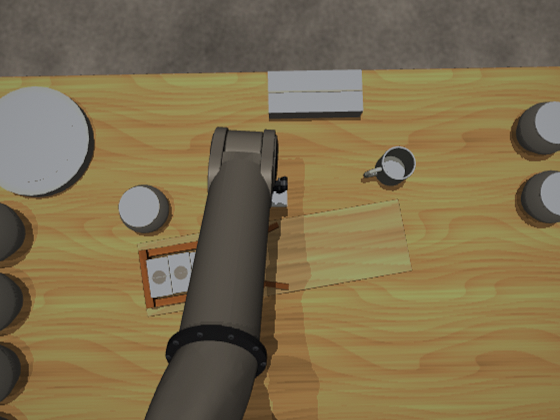

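Run:
```python
from h import *
p,D=camera("scene");cv2.imwrite("pics/sc1.png",p);W=cloud("scene",D);z=W[...,2]*1000
Bx=((W[...,:2]-O)@RB)*1000
m=(abs(z-76)<4)&(abs(Bx[...,0])<48)&(Bx[...,1]>60)&(Bx[...,1]<280)
for k in comps(m,100):
    r=rect("scene",k,.076);print(k.sum(),toB(np.array(r[0])/1000).round(1),np.round(r[1],1),r[2]-8.65)
    b=Bx[k][:,1];print("y percentiles",np.percentile(b,[0.5,50,99.5]).round(1))
```

```text
4292 [  1.3 176.8] [ 88.3 191.9] -0.42423095703125036
y percentiles [ 82.2 185.5 271.8]
```

View pics/sc1.png

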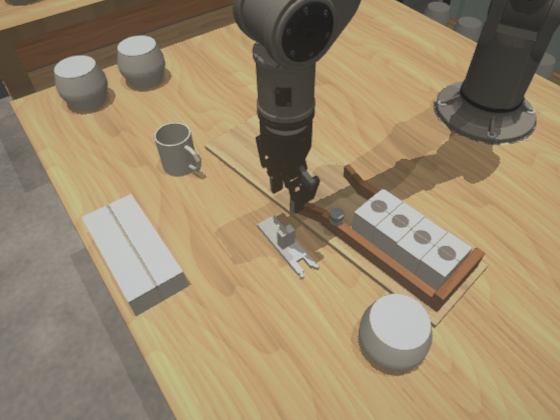

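The row is tight: tops run (379,207) to (447,253), 192 mm long and touching the stop. The clip is untouched with its tab at (286,232). Next I pick it up.

Run:
```python
from h import *
print(env.movel([.635,.0405,.088],.15,stop_force=10)); st("at clip")
env.grip(.010,f_grip=60); st("gripped")
env.movel([.635,.0405,.19],.12); st("lift")
env.reach(B(-44,53,190),q(8.65)); st("over rails")
p,D=camera("scene");cv2.imwrite("pics/sc2.png",p)
W=cloud("scene",D);np.save("sc2.npy",W)
```

```text
False
at clip t 16.46 B [143.    6.8] z 88.9 F [-0.4  0.2  0.5] op 49.8 gf 0.0 j7 1.7
gripped t 16.85 B [143.1   6.9] z 89.1 F [-0.2  0.7  6.5] op 17.3 gf 59.9 j7 1.7
lift t 17.85 B [141.8   7.2] z 189.1 F [-0.4  0.  -1.3] op 17.1 gf 59.1 j7 1.65
over rails t 19.06 B [-43.3  53.1] z 190.1 F [ 0.5  0.3 -1.3] op 17.5 gf 58.8 j7 0.32
```

View pics/sc2.png

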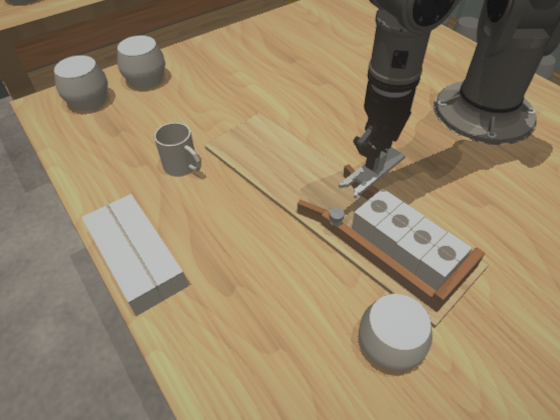

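The clip is held level, with its fork at (350,183) pointing to the post. The row is undisturbed. I'll measure where the bar sits in the hand.

Run:
```python
from h import *
W=np.load("sc2.npy");z=W[...,2]*1000;Bx=((W[...,:2]-O)@RB)*1000
m=(abs(z-109)<7)&(Bx[...,0]>-125)&(Bx[...,0]<50)&(abs(Bx[...,1]-53)<40)
for k in comps(m,30):
    b=Bx[k];print(k.sum(),"z med",np.median(z[k]).round(1),"x",np.percentile(b[:,0],[1,99]).round(1),"y",np.percentile(b[:,1],[1,99]).round(1))
    r=rect("scene",k,.109);print(toB(np.array(r[0])/1000).round(1),np.round(r[1],1),round(r[2]-8.65,2))
    for x0 in range(-110,40,15):
        s=b[abs(b[:,0]-x0)<6]
        if len(s)>10:print(x0,s[:,1].min().round(1),s[:,1].max().round(1))
    f=k&(Bx[...,0]>-30);print("z along", [np.median(z[k&(abs(Bx[...,0]-x)<8)]).round(1) for x in(-100,-70,-20,0,20) if (k&(abs(Bx[...,0]-x)<8)).any()])
```

```text
931 z med 108.6 x [-113.6   32.4] y [34.5 75.1]
[-37.7  56.2] [154.  44.] -0.67
-110 41.1 75.4
-95 43.9 75.4
-80 53.9 75.0
-65 60.1 75.1
-50 68.3 75.2
-35 33.3 75.6
-20 34.4 75.2
-5 34.5 75.1
10 34.5 74.7
25 32.6 75.1
z along [np.float64(108.8), np.float64(108.2), np.float64(108.7), np.float64(108.6), np.float64(108.3)]
```

Run:
```python
from h import *
print(env.movel(B(-44,53,134.3),.1,stop_force=10)); env.dwell(.2); st("low")
print(env.movel(B(-22,53,134.3),.05,stop_force=8)); st("mid")
print(env.movel(B(10.5,53,134.3),.03,stop_force=10)); st("seat")
```

```text
False
low t 20.02 B [-43.6  53.1] z 134.8 F [-0.5  0.4 -2.3] op 17.1 gf 58.8 j7 0.43
False
mid t 20.61 B [-22.1  52.9] z 134.2 F [ 0.3 -1.  -1.1] op 17.5 gf 58.8 j7 0.44
False
seat t 21.84 B [ 9.6 52.9] z 134.0 F [-4.1 -0.7 -0.3] op 17.6 gf 59.0 j7 0.44
```

Run:
```python
from h import *
b=toB(env.get_state()["tcp_pos"])
print(env.movel(B(9.5,b[1],129.5),.02,stop_force=6)); st("lowered")
env.grip(.027); st("open")
p,D=camera("scene");cv2.imwrite("pics/sc3.png",p)
W=cloud("scene",D);z=W[...,2]*1000;Bx=((W[...,:2]-O)@RB)*1000
m=(abs(z-50)<4)&(Bx[...,0]>-75)&(Bx[...,0]<100)&(abs(Bx[...,1]-53)<24)
bb=Bx[m];print("x",np.percentile(bb[:,0],[1,99]),"y",np.percentile(bb[:,1],[1,99]))
cv2.imwrite("pics/sc3c.png",cv2.resize(p[110:290,260:500],None,fx=3,fy=3))
```

```text
True
lowered t 22.09 B [ 9.4 52.9] z 131.1 F [-1.  -0.1  6.2] op 17.5 gf 59.9 j7 0.44
open t 22.35 B [ 8. 53.] z 130.2 F [-0.1 -0.6  0.1] op 27.0 gf 0.0 j7 0.44
x [-61.60956261  85.39814956] y [34.60132891 74.5865364 ]
```

View pics/sc3c.png

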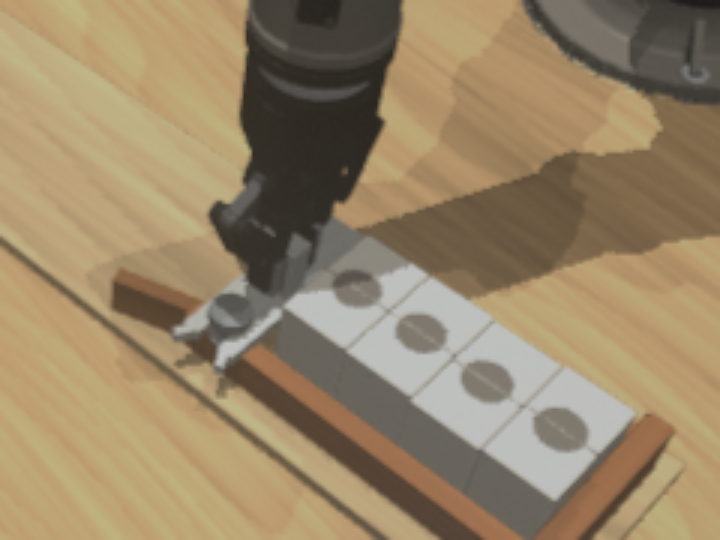

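The clip is in the groove: the post head shows between the fork tines at crop (232,313), and the row is still tight. I'll retreat, check from the top, and hand in.

Run:
```python
from h import *
p=env.get_state()["tcp_pos"]; env.movel([p[0],p[1],.25],.1)
env.reach([.45,-.25,.35],q(8.65)); env.dwell(.2)
p,D=camera("top");cv2.imwrite("pics/fin.png",p);W=cloud("top",D);z=W[...,2]*1000;Bx=((W[...,:2]-O)@RB)*1000
hsv=cv2.cvtColor(p,cv2.COLOR_BGR2HSV)
def rep(t,m,h):
    for k in comps(m,40):
        r=rect("top",k,h);print(t,k.sum(),toB(np.array(r[0])/1000).round(1),np.round(r[1],1),round(r[2]-8.65,1))
reg=(abs(Bx[...,0])<110)&(Bx[...,1]>0)&(Bx[...,1]<290)
rep("row",reg&(abs(z-76)<5)&(hsv[...,1]<70),.076)
rep("clip",reg&(abs(z-50)<4)&(abs(Bx[...,1]-53)<24)&(hsv[...,1]<90),.050);rep("tab",reg&(z>80)&(Bx[...,1]<77),.092);rep("head",reg&(abs(z-66)<4)&(Bx[...,1]<77),.066)
st()
```

```text
row 3258 [ -1.2 172.8] [ 84.9 192.2] -0.4
clip 785 [11.4 51. ] [148.5  40.1] -0.2
tab 114 [ 8.7 50.7] [17.8 29.8] -0.3
head 103 [56.8 53.3] [24.5 24.5] 80.2
 t 25.27 B [ -83.6 -251.5] z 349.7 F [-0.5 -1.  -0.3] op 27.1 gf 0.0 j7 0.91
```

View pics/fin.png

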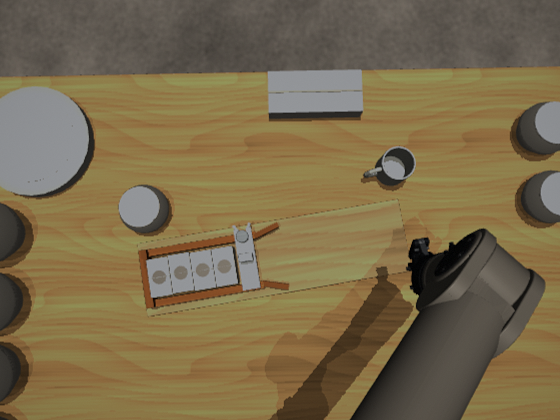

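The row at (158–225, 267–277) is tight to the stop. The clip at (247,257) lies square across the rails with the post in its slot, and slot and post agree within about 3 mm.

```bash
python3 -c "
from cell import job;print(job.job_done())"
```

```text
the job is handed in; nothing more can be done
None
```

The job is handed in at about 25 s of the 66 s allowed: the four moulds stand in one straight row against the end stop, and the clip is seated in the post's groove to within about 3 mm, square across the rails and released; no verdict came back.

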